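# Ready the scale and timer for a brew

## Robot

A 7-joint arm with a two-finger parallel gripper is mounted at the origin on a cart in front of the work surface, level with it; the furniture and walls round the work are solid. World frame = base frame: x ahead of the robot, y to its left, z up, the work surface at z = 0. Lengths are in m, angles in rad, forces in N, time in s.
With the tool pointing down it reaches from about 0.425 to 0.825 m from the base axis. Payload 3.6 kg.
Tool frame: the origin (TCP) lies where the fingers leave the gripper's body, on its centre line; the fingertips stand 73 mm ahead of it and the grasp point (between the pads) lies 54 mm ahead of it; x points along the fingers, y is the direction in which the jaws open and shut, and the axes are right-handed (so a half turn about x gives the same grasp; the last joint's range is limited). The gripper opens to 85 mm and grips with 20 to 120 N. Pads are 22 mm wide; open, the fingers measure 114 mm over their backs; the gripper's body (76 mm by 85 mm) begins 54 mm behind the grasp point. The pads swing forward as they close: fully open they stand 13 mm farther back than shut.
Start: joints at [1.169, 0.615, -0.013, 1.423, 0.008, 1.103, -0.04], TCP at [0.239, -0.605, 0.304] pointing down, gripper open.
Joint ranges: [-3.12, 3.12], [-0.3, 2.06], [-1.34, 1.32], [0.26, 2.42], [-1.36, 4.5], [0.01, 1.98], [-2.84, 2.84]. Speed limits (rad/s): [2.79, 2.79, 3.14, 3.14, 3.14, 3.14, 3.14].

## Interface

Orientations are given as a unit quaternion [x, y, z, w].
In Python, from station import arm, snapshot, camera_info, ticket gives the robot as it stands. Calls block until the motion is done:
- arm.movep(position, orientation): joint-space move of the TCP to a pose.
- arm.line_to(position, velocity=0.15, ori=None): straight line of the TCP; ori=None keeps the orientation; velocity is the mean speed in m/s.
- arm.move_j(angles): joint-space move.
- arm.move_gripper(opening, effort=None): opening from 0.0 (shut) to 1.0 (fully open); effort is the grip in N (None keeps the last); returns when the fingers have stopped.
- arm.pause(seconds).
- arm.ik(position, orientation): joint angles nearest the present ones, or None.
- snapshot(name): name is "side" or "top"; returns the picture (384x512x3 uint8, blue, green, red); there is no depth.
- camera_info(name): a dict with "fx", "fy", "cx", "cy" (pixels), "R" (3x3) and "t" (3): a world point X has camera coordinates R X + t. Camera axes: x right, y down, z forward; pixel columns grow to the right and rows downward; lengths in m; the calibration is good to about 2 mm. A picture is of the moment at which its call begins. camera_info takes no time and is no camera call.
A pose or a line that the arm cannot do raises arm.MotionError and nothing moves.
- ticket.finish_job(): hands the job in, once; it reports no verdict.
Readings, each from a call of its own:
- arm.read_time(): time.
- arm.read_joint_positions(): joint angles.
- arm.read_dq(): joint speeds.
- arm.read_effort(): joint torques, N m.
- arm.read_tool_pos(): TCP position.
- arm.read_eef_rot(): TCP orientation.
- arm.read_ft_force(): force on the tool from outside, world axes, zero at the start.
- arm.read_wrist_torque(): the same for the moment, N m.
- arm.read_opening(): opening from 0.0 (shut) to 1.0 (fully open).
Only numpy, scipy, OpenCV 4.12 (cv2) and the standard library are available. Lean on these libraries where they do the work, as an engineer would, in place of code of your own. Each camera call takes 0.05 s, during which the arm holds its last target. There are 200 camera calls.

## Task

Get the kitchen scale and the timer going for a brew: push the scale's black rocker switch over to its green-dot side, then press the blue tare button on the scale all the way in and let it come back up, and after that press the green start button on the timer all the way in and let go. Just push with the fingers: do not pick anything up, do not press the white or the red button, and leave the mug standing on the scale and the other things where they are.

Things in the scene. Friction and masses are not known exactly. Their poses are not given: they have to be found in the camera images.
- scale: Grey kitchen scale, 260 (x) x 200 (y) x 24 mm, does not slide on the table; origin at the centre of its underside, x points from its control strip to its platform, roughly away from the robot (within 0.25 rad), z up. Its steel weighing platform (166 x 186 mm, top 29 mm up) fills the part at x from -41 to +125 mm. On the 24 mm high strip in front of it, all at x = -92 mm in a row, are: black rocker switch (y = +60 mm), blue tare button (y = 0), white unit button (y = -60 mm)
- rocker (a joint): Black rocker switch of the scale, its paddle 52 mm long along the scale's x and 22 mm wide, hinged at its middle about the scale's y axis 35 mm above the table, with two facets in a shallow V. 0 = off (the end with the green dot, the -x end away from the platform, stands up), 0.28 rad = on (that end pushed down until its facet is level, top 35 mm above the table). It stays where it is left; about 2 N on the end moves it. It starts off, between 0 and 0.05. On counts from 0.2
- rocker_on_end (a point): Point on the upper face of the rocker's green-dot end, 20 mm from the hinge: push down here to switch on. It goes down by about 5.5 mm, to 35 mm above the table. It moves with the rocker
- tare (a joint): Travel of the blue tare button: 0 = up, 0.005 m = fully down; a spring takes 1 N to start and 4.5 N to hold fully down; it springs back. Counts as pressed from 0.0035
- tare_top (a point): Centre of the top of the blue tare button on the scale (26 mm across, stands 10 mm above the strip, pressed straight down)
- unit (a joint): Travel of the white unit button: as the tare button; must not be pressed
- unit_top (a point): Centre of the top of the white unit button on the scale (26 mm across, 10 mm proud)
- timer: White kitchen timer lying flat and loose, 100 (x) x 130 (y) x 28 mm, 0.35 kg; origin at the centre of its underside. Dark green blank screen on its +x half, which lies away from the robot (yaw within 0.4 rad); on the other half at x = -22 mm the green start button (y = +32 mm) and the red clear button (y = -32 mm)
- start (a joint): Travel of the green start button: as the tare button (0 = up, 0.005 m = fully down, 1 to 4.5 N, springs back). Counts as pressed from 0.0035
- start_top (a point): Centre of the top of the green start button on the timer (26 mm across, stands 10 mm above the timer's face, 38 mm above the table)
- clear (a joint): Travel of the red clear button: as the start button; must not be pressed
- clear_top (a point): Centre of the top of the red clear button on the timer (26 mm across, 10 mm proud)
- mug: Cream mug, 83 mm across (117 mm with its handle), 94 mm high, standing loose on the scale's platform; origin at the centre of its underside; its rim is 123 mm above the table. To be left alone
- spice: Small glass spice jar with a green cap, 46 mm across, 106 mm high, standing near the front edge; origin at the centre of its underside. To be left alone
- honey: Honey jar with a grey lid, 71 mm across, 110 mm high, standing near the right edge of the table; origin at the centre of its underside. To be left alone
Not all that is in view belongs to the job. What is shaped like the timer but yellow is not meant.

How it is judged:
On the way, in this order (a step that is already met when the one before it is completed fails the run):
1. the scale's rocker is switched on, with the buttons not yet pressed (value of joint rocker above 0.2 rad and value of joint each of tare, start below 0.0015 m), for 0.2 s.
2. the blue tare button is pressed in, the rocker being on (value of joint tare above 0.0035 m and value of joint rocker above 0.2 rad), for 0.1 s.
3. the blue tare button is let go (value of joint tare below 0.0015 m), for 0.1 s.
4. the green start button is pressed in (value of joint start above 0.0035 m and value of joint rocker above 0.2 rad), for 0.1 s.
At the end, for the whole second after the job is handed in: The rocker is on (0.2 rad or more), all four buttons are up again (within 1.5 mm), the mug stands upright on the scale within 15 mm of where it was, the timer lies flat within 30 mm of where it was, and the spice jar and honey jar are within 20 mm of where they were (all of step 1 and value of joint each of unit, clear below 0.0015 m and distance of mug from where it was at the start of the episode below 0.015 m and angle between each of mug, timer's own z axis and vertical below 0.1 rad and contact force between mug and scale above 0.5 N and distance of timer from where it was at the start of the episode below 0.03 m and height (world z) of timer below 0.005 m and linear speed of timer below 0.02 m/s and distance of each of spice, honey from where it was at the start of the episode below 0.02 m); the robot touches nothing.
It fails at once if the white or the red button is pressed (value of joint any of unit, clear above 0.003 m).
It fails at once if the tare or start button is pressed while the scale is off (value of joint rocker below 0.15 rad and value of joint any of tare, start above 0.003 m).
It fails at once if the mug is moved, lifted or tipped (distance of mug from where it was at the start of the episode above 0.02 m or angle between mug's own z axis and vertical above 0.2 rad).
It fails at once if the timer is lifted, tipped or pushed away (height (world z) of timer above 0.01 m or angle between timer's own z axis and vertical above 0.15 rad or distance of timer from where it was at the start of the episode above 0.04 m).
It fails at once if the spice jar or the honey jar is disturbed (distance of any of spice, honey from where it was at the start of the episode above 0.03 m or angle between any of spice, honey's own z axis and vertical above 0.2 rad).
It also fails if it takes over 48 s, if anything falls off the work surface, if the arm or the gripper's body presses on something with over 40 N, if the wrist force passes 120 N, or if a joint passes its speed limit or range.

## Working session

There is one attempt and no reset: what is moved stays moved. The work goes in short steps, each a Python script; the robot and the scene stay as the last script left them, time stands still between calls to the robot, and variables do not carry over. Pictures are saved under pics/ and viewed, about 8 in all and at most 12, crops included, and the job is handed in when it is done.

```bash
mkdir -p pics; ls; python3 - <<'E'
from station import arm, snapshot, camera_info
import cv2
for n in("top","side"):
    cv2.imwrite(f"pics/{n}0.png",snapshot(n)); c=camera_info(n); print(n,c)
print(arm.read_tool_pos(),arm.read_eef_rot(),arm.read_time())
E
```

```text
pics
top {'fx': 409.4950956848398, 'fy': 409.4950956848398, 'cx': 253.72883528620002, 'cy': 193.79159751916512, 'R': array([[-0.30115487, -0.95357205,  0.00246838],
       [-0.93106592,  0.29348596, -0.21675388],
       [ 0.205966  , -0.06757471, -0.97622316]]), 't': array([0.13607738, 0.50557846, 1.21530298])}
side {'fx': 467.04005779551426, 'fy': 467.04005779551426, 'cx': 253.62467721382998, 'cy': 200.059549573728, 'R': array([[ 0.99964385, -0.02203888,  0.01504848],
       [ 0.00301336, -0.46707368, -0.88421327],
       [ 0.02651582,  0.8839437 , -0.46684092]]), 't': array([-0.51568598,  0.03381378,  1.70320456])}
[ 0.2383972  -0.60415871  0.30284509] [-0.69448358 -0.13291545  0.69482544 -0.13131506] 0.1
```

View pics/top0.png

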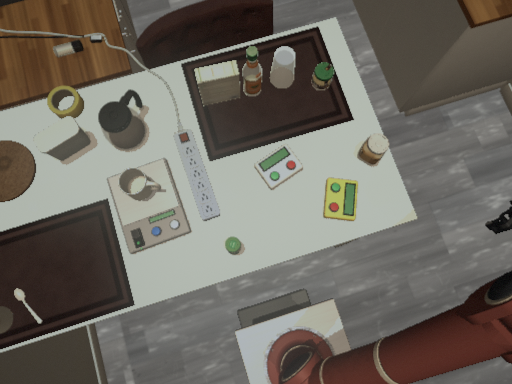

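View pics/side0.png

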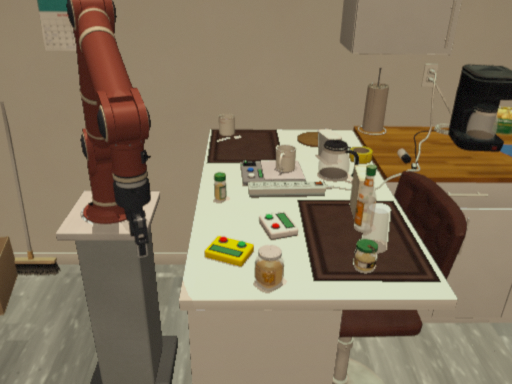

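The top view shows these candidates:
- **Scale:** at (148,205), with the black rocker at (138,237), the blue button at (157,231) and the white button at (174,225).
- **White timer:** at (278,166), with green at (275,176) and red at (291,165).
- **Yellow decoy timer:** at (341,198), with green at (336,187) and red at (334,207).
- **Other green or nearby things:** spice jar cap at (233,244), power strip at (197,175).

I choose the white timer's green button (275,176) and the scale's blue button (157,231). Next I'll measure them and check in a crop.

```bash
cat > h.py <<'E'
import numpy as np, cv2
from station import arm, snapshot, camera_info
def ray(n,u,v,z):
    c=camera_info(n);R=np.array(c["R"]);t=np.array(c["t"])
    o=-R.T@t; d=R.T@np.array([(u-c["cx"])/c["fx"],(v-c["cy"])/c["fy"],1]); return o+d*(z-o[2])/d[2]
def pix(n,X):
    c=camera_info(n);p=np.array(c["R"])@np.array(X)+np.array(c["t"]); return np.array([c["fx"]*p[0]/p[2]+c["cx"],c["fy"]*p[1]/p[2]+c["cy"]])
def blobs(im,col,box):
    x0,y0,x1,y1=box; h=cv2.cvtColor(im[y0:y1,x0:x1],cv2.COLOR_BGR2HSV)
    H,S,V=[h[...,i].astype(int) for i in range(3)]
    m={'blue':(H>98)&(H<125)&(S>110)&(V>60),'green':(H>45)&(H<90)&(S>120)&(V>60),'red':((H<8)|(H>172))&(S>130)&(V>80),'black':(V<70),'white':(V>165)&(S<60)}[col]
    n,l,s,c=cv2.connectedComponentsWithStats(m.astype(np.uint8))
    return [(s[i,4],c[i]+[x0,y0],s[i,:4]+[x0,y0,0,0]) for i in range(1,n) if s[i,4]>8]
E
python3 - <<'E'
from h import *
T=cv2.imread('pics/top0.png');S=cv2.imread('pics/side0.png')
for n,im,cs in(("top",T,[('blue',(140,215,190,250),.034),('black',(125,222,150,252),.036),('green',(250,140,310,190),.038),('red',(250,140,310,190),.038),('green',(220,230,250,260),.106)]),
 ("side",S,[('blue',(235,155,275,190),.034),('black',(235,155,275,190),.036),('green',(255,205,300,240),.038),('red',(255,205,300,240),.038)])):
  for col,b,z in cs:
    for a,c,bb in blobs(im,col,b): print(n,col,a,c.round(1),bb,ray(n,*c,z).round(4))
a=cv2.resize(T[150:260,105:215],None,fx=3.6,fy=3.6,interpolation=2);b=cv2.resize(T[110:220,245:355],None,fx=3.6,fy=3.6,interpolation=2)
c=cv2.resize(S[150:205,225:335],None,fx=3.6,fy=3.6,interpolation=2);d=cv2.resize(S[200:255,225:335],None,fx=3.6,fy=3.6,interpolation=2)
cv2.imwrite('pics/crop1.png',np.vstack([np.hstack([a,b]),np.hstack([c,d])]))
E
```

```text
top blue 35 [155.5 230.5] [153 228   7   7] [0.5079 0.3008 0.034 ]
top black 67 [138.9 241. ] [134 234  11  14] [0.4915 0.3574 0.036 ]
top red 41 [290.7 164.3] [287 161   8   7] [ 0.5833 -0.1654  0.038 ]
side blue 14 [250.1 169.1] [248 168   5   3] [0.5071 0.2892 0.034 ]
side black 178 [254.1 159.3] [235 155  40  11] [0.5261 0.3892 0.036 ]
side green 75 [284.7 219.8] [278 214  15  13] [ 0.6175 -0.1388  0.038 ]
side green 21 [268.6 216.4] [266 215   6   4] [ 0.5641 -0.1158  0.038 ]
side red 30 [275.1 225.2] [272 223   7   5] [ 0.5826 -0.1741  0.038 ]
```

View pics/crop1.png

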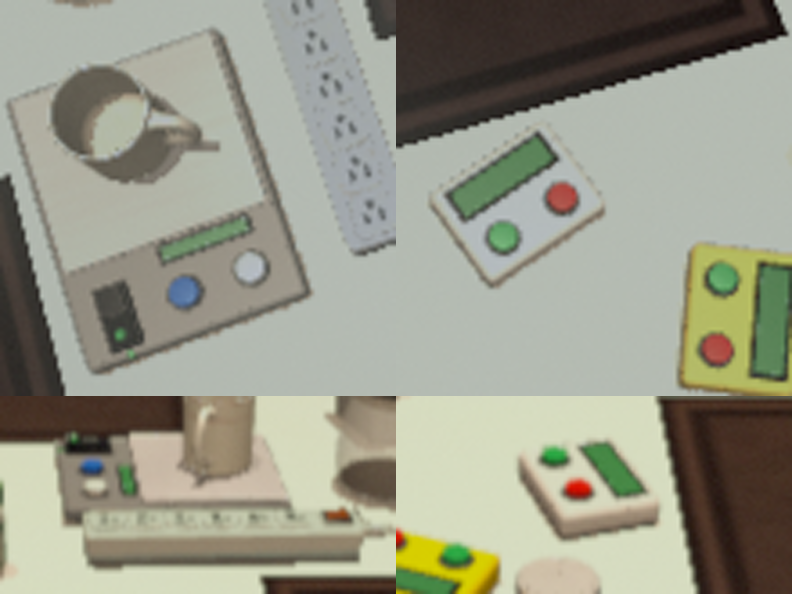

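The crop shows the scale's rocker with its green dot at the near end (138.6,243), blue at (156.4,231) and white at (174.7,224). On the white timer, green is at (274.7,175.8) and red at (291.1,164.7).

```bash
python3 - <<'E'
from h import *
P={k:ray("top",*p,z) for k,p,z in [('tare',(156.0,230.8),.034),('unit',(174.2,223.9),.034),('rock',(138,237.5),.036),('dot',(138.3,242.8),.041),('start',(274.3,175.5),.038),('clear',(290.8,164.4),.038),('spice',(233,244),.106)]}
for k in P: print(k,P[k].round(4), pix('side',P[k]).round(1))
print(np.linalg.norm(P['tare']-P['unit']),np.linalg.norm(P['start']-P['clear']),np.linalg.norm(P['rock']-P['tare']))
for a,b in(('unit','rock'),('clear','start')):
    d=P[b]-P[a]; print('yaw',np.arctan2(-d[0],d[1]))
from scipy.spatial.transform import Rotation as R
print(R.from_quat(arm.read_eef_rot()).as_matrix().round(3))
for yaw in(0,.15,np.pi/2,-np.pi/2):
  q=R.from_matrix(np.array([[0,np.cos(yaw),-0],[0,0,0],[0,0,0]])+0*np.eye(3)+np.eye(3)) if 0 else None
  M=np.column_stack([[0,0,-1],[-np.sin(yaw),np.cos(yaw),0],np.cross([0,0,-1],[-np.sin(yaw),np.cos(yaw),0])]); q=R.from_matrix(M).as_quat()
  for k in('dot','tare','start'):
    for z in (.2,.11): print(yaw,k,z,arm.ik([*P[k][:2],z],q))
E
```

```text
tare [0.5067 0.2997 0.034 ] [250.  168.1]
unit [0.5105 0.2404 0.034 ] [251.1 173.9]
rock [0.5029 0.3573 0.036 ] [248.9 162.2]
dot [0.4859 0.3592 0.041 ] [245.  160.9]
start [ 0.5639 -0.1038  0.038 ] [268.4 214.7]
clear [ 0.5829 -0.1656  0.038 ] [275.  223.9]
spice [0.3884 0.0833 0.106 ] [219.3 173.8]
0.05938317558225194 0.06463902230320329 0.05776837923365907
yaw 0.06541148223563199
yaw 0.29899389076511057
[[-0.001  0.367 -0.93 ]
 [ 0.002 -0.93  -0.367]
 [-1.    -0.002  0.   ]]
0 dot 0.2 [-0.10585197  0.88843537 -1.05632879  1.66213891  0.85029926  1.11762304
  0.16232567]
0 dot 0.11 [-0.2972957   0.87135028 -0.64452638  1.72709797  0.70463247  0.78915079
  0.28318759]
0 tare 0.2 [-0.04771289  0.80781845 -0.91925954  1.70957153  0.74446975  1.01256813
  0.33285978]
0 tare 0.11 [-0.18739916  0.85585176 -0.64714621  1.77326945  0.71814525  0.76414699
  0.36061788]
0 start 0.2 [ 0.56704585  0.7110153  -0.69702097  1.75704712  0.57115116  0.88661025
  1.18675166]
0 start 0.11 [ 0.52020811  0.83280997 -0.62145944  1.81839259  0.70633451  0.72568924
  1.07397829]
0.15 dot 0.2 [-0.09547716 
[... 1272 characters left out ...]
]
-1.5707963267948966 dot 0.2 [-0.27512283  0.7471705  -0.6812258   1.6674504   0.5622159   0.93201161
 -1.17099603]
-1.5707963267948966 dot 0.11 [-0.40921127  0.82231026 -0.4416672   1.73085998  0.50522431  0.70377545
 -1.11958053]
-1.5707963267948966 tare 0.2 [-0.17851894  0.71968126 -0.65601877  1.71364496  0.54048401  0.89686382
 -1.06157577]
-1.5707963267948966 tare 0.11 [-0.314953    0.80201266 -0.42118423  1.77748147  0.49385096  0.66864883
 -1.01658317]
-1.5707963267948966 start 0.2 [ 0.37389201  0.64123063 -0.36516659  1.76325183  0.3045046   0.79301464
 -0.14045436]
-1.5707963267948966 start 0.11 [ 0.33757668  0.76897009 -0.3106027   1.82436955  0.38167413  0.60724104
 -0.2075211 ]
```

```bash
cat >> h.py <<'E'
from scipy.spatial.transform import Rotation
def quat(yaw):  # tool down, jaw axis at world angle yaw
    y=np.array([np.cos(yaw),np.sin(yaw),0]); x=np.array([0,0,-1.]); return Rotation.from_matrix(np.column_stack([x,y,np.cross(x,y)])).as_quat()
YS=0.065; ex=np.array([np.cos(YS),np.sin(YS)]); TARE=np.array([.5067,.2997]); ey=np.array([-ex[1],ex[0]])
ROCK=TARE+60*.001*ey-0.021*ex; START=np.array([.5639,-.1038]); CLEAR=np.array([.5829,-.1656])
E
python3 - <<'E'
from h import *
print(ROCK)
for p in((132.8,180.6),(160.5,186)): print('mug rim/handle',ray('top',*p,.123),ray('top',*p,.08))
arm.move_gripper(0.0)
q=np.array(arm.read_joint_positions()); q[0]=-0.63; arm.move_j(q)
best=[(y,arm.ik([*ROCK,.2],quat(y))) for y in(YS+np.pi/2,YS-np.pi/2)]
for y,s in best: print(y,s)
y=best[0][0] if best[0][1] is not None else best[1][0]
arm.movep([*ROCK,.16],quat(y))
print(y,arm.read_joint_positions(),arm.read_tool_pos(),arm.read_ft_force(),arm.read_time(),arm.read_opening())
T=snapshot('top');S=snapshot('side')
cv2.imwrite('pics/r1.png',np.hstack([cv2.resize(T[150:270,90:210],None,fx=3.3,fy=3.3),cv2.resize(S[120:220,190:290],(396,396))]))
E
```

```text
[0.48184709 0.35820926]
mug rim/handle [0.65418128 0.31082329 0.123     ] [0.66858426 0.31989224 0.08      ]
mug rim/handle [0.61373181 0.23703813 0.123     ] [0.62665156 0.24340146 0.08      ]
1.6357963267948965 [-0.51901331  0.66353472 -0.25580891  1.68692408  0.21504887  0.81875329
  0.76545998]
-1.5057963267948966 [-0.97855874  0.70136999  0.50715281  1.70265032 -0.43009952  0.85052398
 -1.7891054 ]
1.6357963267948965 [-0.5313333   0.71495199 -0.23500603  1.71616516  0.2304421   0.73519413
  0.75079004] [0.48315665 0.35837506 0.16079113] [-0.19616963  0.46198435  0.61792227] 5.1917 -0.0008505169976474259
```

View pics/r1.png

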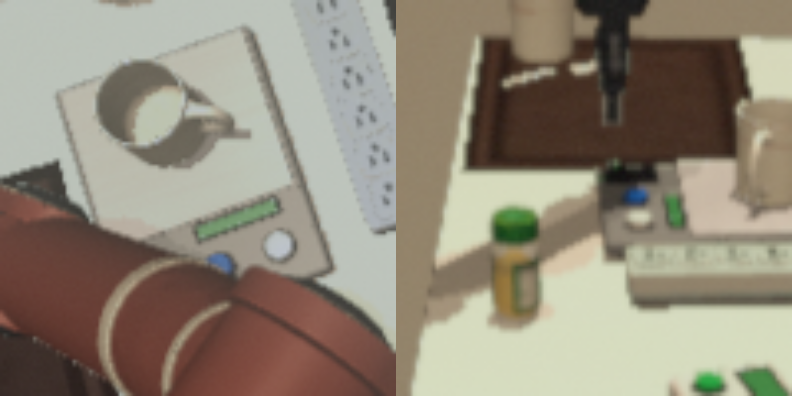

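The side view shows the closed tip over the rocker, at about (244,151). The mug stands well clear of the gripper body. Now I'll press the rocker with force monitoring.

```bash
cat >> h.py <<'E'
def press(xy,z0,zmin,fmax):
    arm.line_to([*xy,z0],0.12); f0=arm.read_ft_force()[2]; log=[]
    z=z0
    while z>zmin+1e-6:
        z-=0.001; arm.line_to([*xy,z],0.03); f=arm.read_ft_force()[2]-f0
        log.append((round(arm.read_tool_pos()[2],4),round(f,1)))
        if f>fmax: break
    arm.pause(0.35); print(log,'hold',arm.read_ft_force()[2]-f0,arm.read_tool_pos(),arm.read_time())
E
python3 - <<'E'
from h import *
print(pix('side',[.4832,.3584,.0878]))
press(ROCK,.118,.1065,9)
arm.line_to([*ROCK,.16],0.12)
arm.line_to([*TARE,.16],0.15)
print(arm.read_tool_pos(),arm.read_time())
S=snapshot('side')
cv2.imwrite('pics/r2.png',cv2.resize(S[125:205,200:310],(792,576),interpolation=2))
E
```

```text
[244.42482657 150.87479346]
[(np.float64(0.1178), np.float64(-0.3)), (np.float64(0.1161), np.float64(-0.5)), (np.float64(0.1149), np.float64(-1.3)), (np.float64(0.114), np.float64(-0.2)), (np.float64(0.113), np.float64(-0.7)), (np.float64(0.1119), np.float64(-0.3)), (np.float64(0.1109), np.float64(-0.3)), (np.float64(0.1099), np.float64(-1.1)), (np.float64(0.1089), np.float64(-0.9)), (np.float64(0.1079), np.float64(-0.3)), (np.float64(0.1077), np.float64(4.1)), (np.float64(0.1076), np.float64(9.9))] hold 9.27512554270595 [0.48187844 0.35826011 0.10758774] 9.1417
[0.50619486 0.3003325  0.15961462] 10.3167
```

View pics/r2.png

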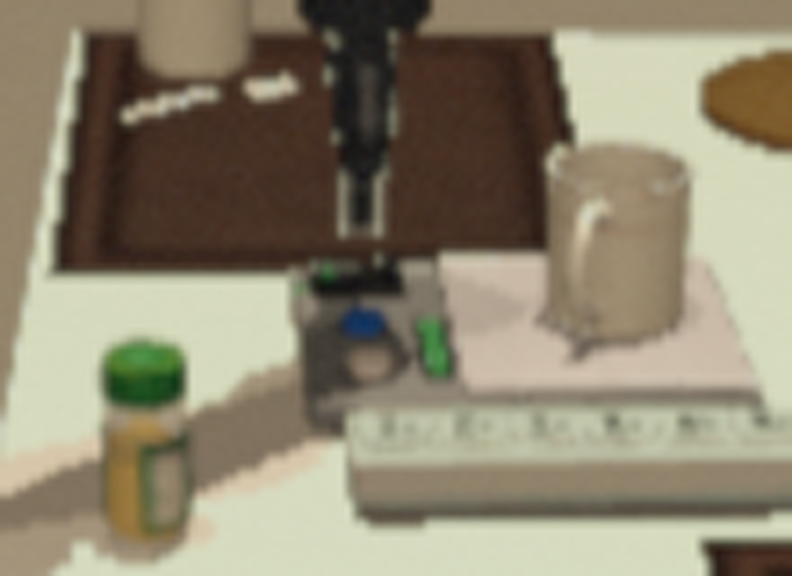

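The rocker reached a hard stop at tip height 34.6 mm. The picture shows the green-dot end (325,272) down and the far end raised, so it is on. Next is tare.

```bash
python3 - <<'E'
from h import *
press(TARE,.112,.0995,10)
arm.line_to([*TARE,.16],0.12); arm.pause(.2)
arm.line_to([*TARE,.24],0.2)
d=START-CLEAR; y=np.arctan2(d[1],d[0])
arm.movep([*START,.24],quat(y)); arm.line_to([*START,.17],.15)
print(y,arm.read_tool_pos(),arm.read_time())
S=snapshot('side');T=snapshot('top')
cv2.imwrite('pics/r3.png',np.hstack([cv2.resize(S[150:260,210:320],(396,396),interpolation=2),cv2.resize(T[140:260,100:220],(396,396),interpolation=2)]))
E
```

```text
[(np.float64(0.1118), np.float64(0.1)), (np.float64(0.1101), np.float64(0.3)), (np.float64(0.1089), np.float64(-0.3)), (np.float64(0.1079), np.float64(-0.4)), (np.float64(0.1069), np.float64(0.1)), (np.float64(0.1061), np.float64(1.6)), (np.float64(0.1051), np.float64(3.0)), (np.float64(0.1041), np.float64(2.2)), (np.float64(0.1031), np.float64(3.3)), (np.float64(0.1021), np.float64(3.9)), (np.float64(0.1015), np.float64(5.2)), (np.float64(0.1013), np.float64(10.6))] hold 11.095327690248986 [0.50675773 0.29983197 0.10130197] 14.2667
1.869067830593321 [ 0.56453752 -0.1030424   0.17048924] 17.7917
```

View pics/r3.png

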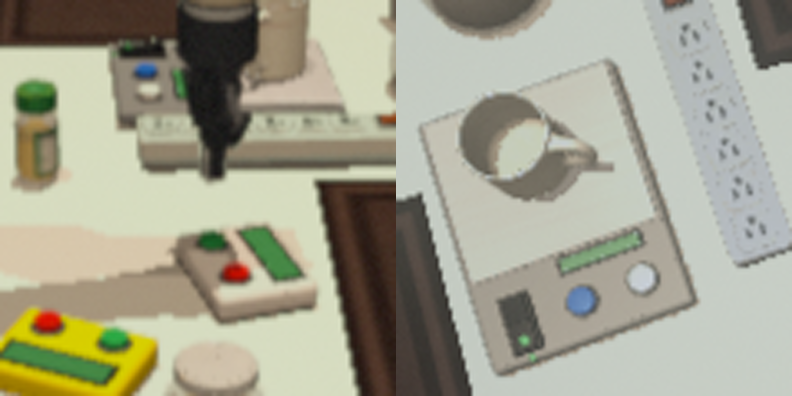

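The tare press shows a spring ramp to a hard stop (5 mm of travel), and the button is up again in the picture. The tip stands directly above the white timer's green button. Now I'll press start.

```bash
python3 - <<'E'
from h import *
press(START,.116,.1035,10)
arm.line_to([*START,.17],0.1); arm.line_to([*START,.28],0.2)
q=np.array(arm.read_joint_positions()); q[0]=1.1; arm.move_j(q); arm.pause(.3)
print(arm.read_tool_pos(),arm.read_time())
T=snapshot('top');S=snapshot('side')
T0=cv2.imread('pics/top0.png')
for col,b in(('red',(250,140,310,190)),('blue',(140,215,190,250))):
    for im in(T0,T): print(col,[(a,c.round(1)) for a,c,_ in blobs(im,col,b)])
cv2.imwrite('pics/r4.png',np.hstack([cv2.resize(T[90:260,100:400],(560,317)),cv2.resize(S[140:300,190:310],(238,317))]))
E
```

```text
[(np.float64(0.1157), np.float64(-0.8)), (np.float64(0.1141), np.float64(0.2)), (np.float64(0.1129), np.float64(-0.8)), (np.float64(0.1119), np.float64(-0.4)), (np.float64(0.1109), np.float64(-1.2)), (np.float64(0.1101), np.float64(-0.2)), (np.float64(0.1091), np.float64(2.0)), (np.float64(0.1081), np.float64(3.3)), (np.float64(0.1071), np.float64(3.5)), (np.float64(0.1061), np.float64(3.4)), (np.float64(0.1055), np.float64(6.2)), (np.float64(0.1053), np.float64(11.0))] hold 10.740183754224676 [ 0.56400086 -0.10378883  0.10528502] 21.8417
[ 0.35626795 -0.4481756   0.27869455] 25.1417
red [(np.int32(41), array([290.7, 164.3]))]
red [(np.int32(42), array([290.6, 164.2]))]
blue [(np.int32(35), array([155.5, 230.5]))]
blue [(np.int32(34), array([155.5, 230.5]))]
```

View pics/r4.png

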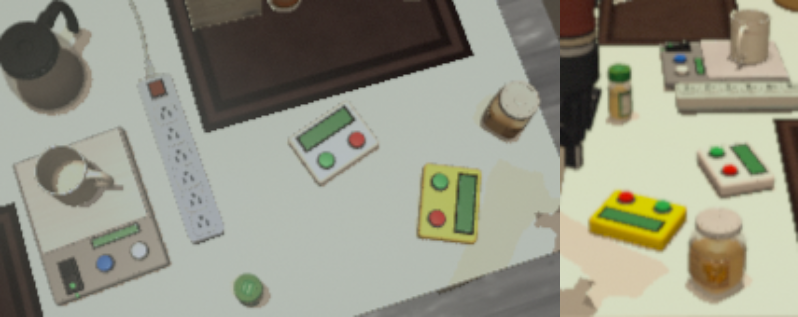

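Everything is in its original place, the buttons are up, and the arm is clear, so I'm handing in.

```bash
python3 -c "
from station import ticket
print(ticket.finish_job())"
```

```text
the job is handed in; nothing more can be done
None
```

The job is handed in, at about 25 s of the 48 s allowed. With the gripper shut I pushed the rocker to its green-dot side, then pressed and released blue tare, then pressed and released green start on the white timer. No verdict is reported.

- **Rocker:** it reached a hard stop with the fingertip 34.6 mm above the table, and the next picture showed the green-dot end down.
- **Buttons:** tare and start each showed the spring force build up over about 5 mm to a hard stop, at about 11 N. Both looked up again in the pictures afterwards.
- **Everything else:** in the last pictures the timer's red button and the tare button were within 0.1 pixel of where they started. The mug, spice jar and honey jar looked unmoved by eye only, and the arm was clear.

No check failed. The first camera measurements of the tare button differed by about 12 mm in y between the two views. I put that down to the side camera also seeing the button's flank and used the top view, and the presses bore that out.

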